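Try two packets in the post gauge and sort them

ROBOT

A 6-joint arm with a two-finger parallel gripper is mounted at the origin on a cart in front of the work surface, level with it; the furniture and walls round the work are solid. World frame = base frame: x ahead of the robot, y to its left, z up, the work surface at z = 0. Lengths are in m, angles in rad, forces in N, time in s.
With the tool pointing down it reaches from about 0.3 to 0.775 m from the base axis. Payload 14.6 kg.
Tool frame: the origin (TCP) lies at the very end of the fingers, on their centre line; the grasp point (between the pads) lies r.hold_point_z behind it (r.hold_point_z is the distance from the TCP to the grasp point, in m); z points along the fingers, y is the line along which they close (so a half turn about z gives the same grasp; the last joint's range is limited). The gripper opens to 94 mm and grips with 3 to 60 N. Pads are 16 mm wide; open, the fingers measure 119 mm over their backs; the gripper's body (75 mm by 177 mm) begins 78 mm behind the grasp point.
Start: joints at [-1.301, 0.3, 1.521, -0, 1.321, -0.067], TCP at [0.182, -0.519, 0.205] pointing down, gripper open.
Joint ranges: [-3.03, 3.03], [-0.79, 2.21], [0.23, 2.52], [-1.04, 4.18], [0, 3.07], [-2.55, 2.55]. Speed limits (rad/s): [2.22, 2.22, 2.57, 3.14, 3.14, 3.14].

INTERFACE

Orientations are given as a unit quaternion [x, y, z, w].
In Python, from station import r gives the robot as it stands.
- The arm moves only by the shell command python3 -m pendant 'ROWS' [OPENING] [FORCE]. ROWS is a JSON object of lists of equal length, an entry for each row: "dp": the shift along the tool's x, y, z in m, a list of three; "twist": the turn about the tool's z in rad. A call has 1 to 20 rows; each row shifts and turns the commanded pose from where the row before left it, along the tool's axes as they then stand; what a row does not reach is not made up. A row lasts 1/10 s, in which the tool goes at most 50 mm and 8.59 degrees, less where a joint would pass 70% of its speed; a pose out of reach is approached as far as the arm can. A call with a gripper value outside its range is refused whole. OPENING is the gripper command: -1 is fully open, 1 is shut, values between are in proportion, set as the call begins (- or left out, the last holds). The fingers move at their own pace and stop on an object; FORCE is the grip in N (left out, the last holds). Time passes only in rows, so rows that do not move let the fingers close. It gives the time, the measured TCP pose, the force, the opening and the grip force at its end, in the units of the state.
- r.get_state(): the state, without advancing time (a new reading comes with each control period).
- r.camera(name): name is "side" or "top" or "wrist"; returns the picture (400x640x3 uint8, red, green, blue); there is no depth.
- r.camera_info(name): a dict with "fx", "fy", "cx", "cy" (pixels), "R" (3x3) and "t" (3): a world point X has camera coordinates R X + t; the wrist camera has in their place "T_tool_cam" (4x4, takes a point from camera to tool coordinates, whose origin is the TCP and whose axes are the flange's). Camera axes: x right, y down, z forward; pixel columns grow to the right and rows downward; lengths in m; the calibration is good to about 2 mm. The wrist camera is an equidistant fisheye: a pixel r from the principal point sees the ray r / f radians off the axis. A picture is of the moment at which its call begins: read the wrist's pose just before it. camera_info takes no time and is no camera call.
- r.close_job(): hands the job in; it is judged then, once.
Trained networks look in the newest picture that a camera, given by its name, has taken for a name from the list of things; names that differ only in an ending like _2 or _b are one class to them, and where a whole thing is asked for, a point or a joint stands for the part that bears it (a point fixed in the world has none). Each returns a list of dicts, best first, with "p" (0 to 1); they miss things now and then, are a little off and sometimes report something else, mostly with a low value. They report only what shows in the picture. A call takes as long as a camera call.
- r.search_frame(camera, name): "centre" ([x, y, z] in m, in world coordinates, good to about 4 mm: the middle of the surface that is visible of it).
The state is a dict: "time": time; "joint_pos": joint angles; "dq": joint speeds; "joint_efforts": joint torques, N m; "position": TCP position; "tcp_rot": TCP orientation; "force": force on the tool from outside, world axes, zero at the start; "torque": the same for the moment, N m; "width": opening from 0.0 (shut) to 1.0 (fully open); "grasp_force": force on a finger pad.
Only numpy, scipy, OpenCV 4.12 (cv2) and the standard library are available. Lean on these libraries where they do the work, as an engineer would, in place of code of your own. Each camera call takes 0.05 s, during which the arm holds its last target. There are 200 camera calls.

TASK

Try both packets in the post gauge: lay each in a free lane in front of the bridge bar and slide it gently along the lane against or under the bar, without forcing it. Push the one that clears on under the bar until its back end is at the bar, and leave it lying there; when the other is stopped by the bar, take it out again and set it down flat in the wooden parcel tray. Set the packets down without dropping them, and do not disturb the dice column and the brass bell.

Things in the scene. Friction and masses are not known exactly. Their poses are not given: they have to be found in the camera images.
- packet_1_mid (a point): closed cardboard packet, brown tape along its top, a white label and a blue stamp, 92 mm long (x), 56 mm wide (y), about 40 mm high, 0.3 kg; point on its upright axis, 20 mm above its underside. Starts flat on the worktop. Of the two packets one is 1.6 mm lower than the gap under the bridge bar, the other 1.6 mm higher; they look alike and either may be the high one: only trying them under the bar tells
- packet_2_mid (a point): closed cardboard packet, brown tape along its top, a white label and a blue stamp, 92 mm long (x), 56 mm wide (y), about 40 mm high, 0.3 kg; point on its upright axis, 20 mm above its underside. Starts flat on the worktop. Of the two packets one is 1.6 mm lower than the gap under the bridge bar, the other 1.6 mm higher; they look alike and either may be the high one: only trying them under the bar tells
- bridge: fixed, rigid bridge bar of the post gauge, light metal with a red stripe: 12 mm thick (x), 168 mm long (y), 16 mm high, on a post at each end. Origin: middle of the bar's lower face, 40 mm above the lanes' floor; +x is the pushing direction, away from the robot. A packet that is too high stops dead with its middle at x = -0.052; one that fits goes under with only the light drag of its weight
- gauge: the post gauge's fixed black base, origin on the worktop below the bridge's origin, same axes. Floor of the lanes 6 mm above the worktop, from the open front at x = -0.113 to an end stop, 20 mm high, at x = +0.096. Two lanes along x, centres at y = +0.035 and -0.035, each 66 mm wide between round-topped ribs 4 mm thick and 10 mm high; one packet to a lane
- lane_left (a point): left lane in the post gauge, point on the lane's centre line, on its floor, straight below the middle of the bridge bar's thickness; x as the bridge's
- lane_right (a point): right lane in the post gauge, point on the lane's centre line, on its floor, straight below the middle of the bridge bar's thickness; x as the bridge's
- parcel_tray: low fixed wooden tray with a grey lining for parcels, standing on the dark mouse mat (2.4 mm above the worktop), 150 (x) by 126 (y) mm outside, walls 5 mm thick and 20 mm high; origin at the centre of its underside, inner floor 5 mm above it; a packet goes in with its length along the tray's x
- dice_column: ornament: column of four stone dice, 44 mm square, 158 mm high, origin under its middle; bystander, leave alone
- bell: small brass hand bell with a wooden handle, 59 mm across, 96 mm high, origin under its middle; bystander, leave alone

How it is judged:
On the way, in this order (a step that is already met when the one before it is completed fails the run):
1. the first packet has been tried in the gauge: the low one pushed under the bar until its back end is at the bar, or the high one pressed against the bar in a lane (over 1 N) (((x of packet_1_mid in the frame of bridge between 0.02 and 0.06 m and y of packet_1_mid in the frame of bridge between -0.07 and 0.07 m and z of packet_1_mid in the frame of bridge below -0.014 m and angle between packet_1_mid's own z axis and vertical below 0.08 rad) or (x of packet_2_mid in the frame of bridge between 0.02 and 0.06 m and y of packet_2_mid in the frame of bridge between -0.07 and 0.07 m and z of packet_2_mid in the frame of bridge below -0.014 m and angle between packet_2_mid's own z axis and vertical below 0.08 rad) or (contact force between packet_1 and bridge above 1 N and x of packet_1_mid in the frame of bridge between -0.065 and -0.035 m and y of packet_1_mid in the frame of bridge between -0.07 and 0.07 m and z of packet_1_mid in the frame of bridge below -0.0185 m and angle between packet_1_mid's own z axis and vertical below 0.06 rad) or (contact force between packet_2 and bridge above 1 N and x of packet_2_mid in the frame of bridge between -0.065 and -0.035 m and y of packet_2_mid in the frame of bridge between -0.07 and 0.07 m and z of packet_2_mid in the frame of bridge below -0.0185 m and angle between packet_2_mid's own z axis and vertical below 0.06 rad))), for 0.05 s.
2. the second packet has been tried as well: the low one lies under the bar and the high one is pressed against the bar, or already lies in the parcel tray after its try (((x of packet_1_mid in the frame of bridge between 0.02 and 0.06 m and y of packet_1_mid in the frame of bridge between -0.07 and 0.07 m and z of packet_1_mid in the frame of bridge below -0.014 m and angle between packet_1_mid's own z axis and vertical below 0.08 rad and contact force between packet_2 and bridge above 1 N and x of packet_2_mid in the frame of bridge between -0.065 and -0.035 m and y of packet_2_mid in the frame of bridge between -0.07 and 0.07 m and z of packet_2_mid in the frame of bridge below -0.0185 m and angle between packet_2_mid's own z axis and vertical below 0.06 rad) or (x of packet_1_mid in the frame of bridge between 0.02 and 0.06 m and y of packet_1_mid in the frame of bridge between -0.07 and 0.07 m and z of packet_1_mid in the frame of bridge below -0.014 m and angle between each of packet_1_mid, packet_2_mid's own z axis and vertical below 0.08 rad and x of packet_2_mid in the frame of parcel_tray between -0.04 and 0.04 m and y of packet_2_mid in the frame of parcel_tray between -0.055 and 0.055 m and z of packet_2_mid in the frame of parcel_tray below 0.031 m) or (x of packet_2_mid in the frame of bridge between 0.02 and 0.06 m and y of packet_2_mid in the frame of bridge between -0.07 and 0.07 m and z of packet_2_mid in the frame of bridge below -0.014 m and angle between packet_2_mid's own z axis and vertical below 0.08 rad and contact force between packet_1 and bridge above 1 N and x of packet_1_mid in the frame of bridge between -0.065 and -0.035 m and y of packet_1_mid in the frame of bridge between -0.07 and 0.07 m and z of packet_1_mid in the frame of bridge below -0.0185 m and angle between packet_1_mid's own z axis and vertical below 0.06 rad) or (x of packet_2_mid in the frame of bridge between 0.02 and 0.06 m and y of packet_2_mid in the frame of bridge between -0.07 and 0.07 m and z of packet_2_mid in the frame of bridge below -0.014 m and angle between each of packet_2_mid, packet_1_mid's own z axis and vertical below 0.08 rad and x of packet_1_mid in the frame of parcel_tray between -0.04 and 0.04 m and y of packet_1_mid in the frame of parcel_tray between -0.055 and 0.055 m and z of packet_1_mid in the frame of parcel_tray below 0.031 m))), for 0.05 s.
At the end, for the whole second after the job is handed in: the packet that clears lies flat in a lane under the bar, its back end no more than 20 mm in front of the bar's front face; the one that is too high lies flat on the floor of the parcel tray; both released and at rest (linear speed of each of packet_1, packet_2 below 0.01 m/s and ((x of packet_1_mid in the frame of bridge between 0.02 and 0.06 m and y of packet_1_mid in the frame of bridge between -0.07 and 0.07 m and z of packet_1_mid in the frame of bridge below -0.014 m and angle between each of packet_1_mid, packet_2_mid's own z axis and vertical below 0.08 rad and x of packet_2_mid in the frame of parcel_tray between -0.04 and 0.04 m and y of packet_2_mid in the frame of parcel_tray between -0.055 and 0.055 m and z of packet_2_mid in the frame of parcel_tray below 0.031 m) or (x of packet_2_mid in the frame of bridge between 0.02 and 0.06 m and y of packet_2_mid in the frame of bridge between -0.07 and 0.07 m and z of packet_2_mid in the frame of bridge below -0.014 m and angle between each of packet_2_mid, packet_1_mid's own z axis and vertical below 0.08 rad and x of packet_1_mid in the frame of parcel_tray between -0.04 and 0.04 m and y of packet_1_mid in the frame of parcel_tray between -0.055 and 0.055 m and z of packet_1_mid in the frame of parcel_tray below 0.031 m))); the robot touches nothing.
It fails at once if a packet is forced against the bridge bar (over 20 N) (contact force between any of packet_1, packet_2 and bridge above 20 N).
It fails at once if a packet is dropped (falls free of the fingers faster than 0.6 m/s, that is from about 20 mm) ((linear speed of packet_1 above 0.6 m/s and contact force between packet_1 and the fingers below 0.05 N) or (linear speed of packet_2 above 0.6 m/s and contact force between packet_2 and the fingers below 0.05 N)).
It fails at once if the dice column or the bell is moved by more than 20 mm (distance of any of dice_column, bell from where it was at the start of the episode above 0.02 m).
It also fails if it takes over 72 s, if anything falls off the work surface, if the arm or the gripper's body presses on something with over 40 N, if the wrist force passes 120 N, or if a joint passes its speed limit or range.

## Working session

There is one attempt and no reset: what is moved stays moved. The work goes in short steps, Python scripts to look and compute and a shell command to move; the robot and the scene stay as the last step left them, time stands still between calls to the robot, and variables do not carry over. Pictures are saved under pics/ and viewed, at most 10 in all, crops included, and the job is handed in when it is done.

```bash
mkdir -p pics; ls; cat > h.py <<'E'
from station import r
import numpy as np, cv2
from scipy.spatial.transform import Rotation as Ro
def save(cam,fn):
    im=r.camera(cam); cv2.imwrite('pics/'+fn,im[:,:,::-1]); return im
def ray(cam,uv,z):
    "world point at height z for a pixel of a fixed camera"
    c=r.camera_info(cam);R=np.array(c['R']);t=np.array(c['t'])
    d=R.T@np.array([(uv[0]-c['cx'])/c['fx'],(uv[1]-c['cy'])/c['fy'],1]);o=-R.T@t
    return o+d*(z-o[2])/d[2]
def wray(uv,z,s):
    c=r.camera_info('wrist');T=np.array(c['T_tool_cam'])
    x=(uv[0]-c['cx'])/c['fx'];y=(uv[1]-c['cy'])/c['fy'];th=np.hypot(x,y)
    d=np.array([x/th*np.sin(th),y/th*np.sin(th),np.cos(th)])
    R=Ro.from_quat(s['tcp_rot']).as_matrix();o=R@T[:3,3]+s['position'];d=R@T[:3,:3]@d
    return o+d*(z-o[2])/d[2]
E
python3 - <<'E'
from h import *
np.set_printoptions(precision=4,suppress=True)
s=r.get_state();print({k:np.round(v,4) for k,v in s.items()},r.hold_point_z)
print(Ro.from_quat(s['tcp_rot']).as_matrix())
a=save('top','top0.png')
for n in ['packet_1_mid','bridge','gauge','lane_left','lane_right','parcel_tray','dice_column','bell']:
    print(n,[(np.round(d['centre'],4),round(d['p'],2)) for d in r.search_frame('top',n)][:4])
b=save('side','side0.png')
for n in ['packet_1_mid','bridge','gauge','parcel_tray']:
    print(n,[(np.round(d['centre'],4),round(d['p'],2)) for d in r.search_frame('side',n)][:4])
E
```

```text
pics
{'time': np.float64(0.0), 'joint_pos': array([-1.3006,  0.3004,  1.5216,  0.    ,  1.3207, -0.0666]), 'dq': array([ 0.0004, -0.0005, -0.0012,  0.0001,  0.0008,  0.0001]), 'joint_efforts': array([ -0.001 , -53.1805, -35.2732,   0.0708,   0.0244,  -0.0001]), 'position': array([ 0.1817, -0.5189,  0.2049]), 'tcp_rot': array([ 0.9859,  0.1676, -0.0001, -0.0006]), 'force': array([0.0781, 0.1097, 0.1868]), 'torque': array([-0.0118,  0.0483,  0.0096]), 'grasp_force': np.float64(0.0), 'width': np.float64(0.9987)} 0.0188
[[ 0.9438  0.3305 -0.0003]
 [ 0.3305 -0.9438  0.0011]
 [ 0.0001 -0.0011 -1.    ]]
packet_1_mid [(array([0.5665, 0.1089, 0.0376]), 0.7)]
bridge [(array([ 0.4722, -0.3183,  0.0631]), 0.66)]
gauge [(array([ 0.4649, -0.3171,  0.0058]), 0.9)]
lane_left [(array([ 0.465 , -0.3144,  0.003 ]), 0.62)]
lane_right [(array([ 0.4702, -0.315 ,  0.0038]), 0.84)]
parcel_tray [(array([ 0.4795, -0.042 ,  0.009 ]), 0.75)]
dice_column [(array([0.6826, 0.0133, 0.1272]), 0.77)]
bell [(array([ 0.4916, -0.5079,  0.0181]), 0.62)]
packet_1_mid [(array([0.5588, 0.1243, 0.0403]), 0.93)]
bridge [(array([ 0.4766, -0.3034,  0.0542]), 0.91)]
gauge [(array([ 0.4579, -0.3071,  0.0052]), 0.79), (array([ 0.4807, -0.0406,  0.0111]), 0.35)]
parcel_tray [(array([ 0.481 , -0.0391,  0.0097]), 0.83)]
```

View pics/top0.png

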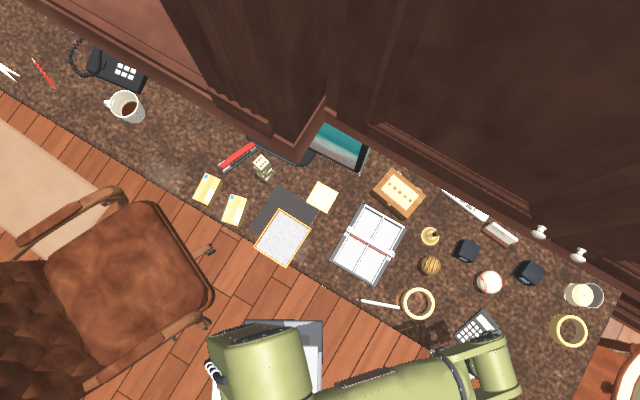

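View pics/side0.png

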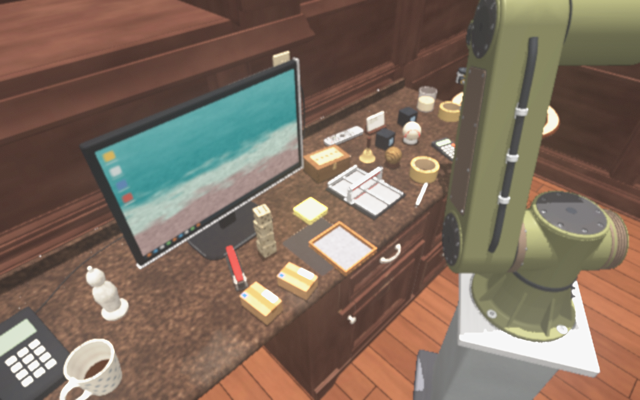

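The top picture shows the packets at about (207,188) and (234,209), the tray at (283,238), the gauge at (368,245) with its bar running from (345,234) to (393,254), the dice at (263,167) and the bell at (430,236). I'll enlarge it for the corners.

```bash
python3 - <<'E'
import cv2
a=cv2.imread('pics/top0.png')[140:290,185:445]
cv2.imwrite('pics/top0c.png',cv2.resize(a,None,fx=3,fy=3,interpolation=cv2.INTER_CUBIC))
E
```

```text
(no output)
```

View pics/top0c.png

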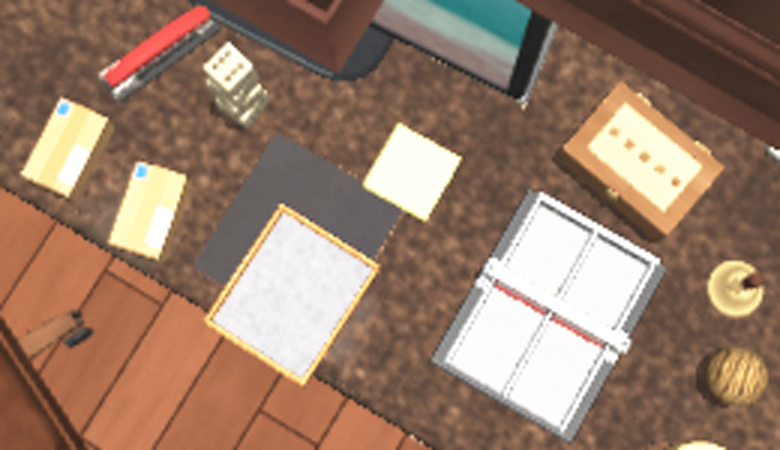

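The crop (×3, offset 185,140) shows the corners of the packets, tray and gauge clearly. Next I convert them to world positions.

```bash
cat > q.py <<'E'
from h import *
np.set_printoptions(precision=4,suppress=True)
f=lambda cs,z:np.array([ray('top',(185+(u+.0)/3,140+v/3),z) for u,v in cs])
for n,z,cs in [('A',.04,[(62,98),(110,118),(68,196),(22,177)]),('B',.04,[(138,162),(187,177),(155,258),(108,242)]),
 ('tray',.0224,[(282,205),(378,267),(303,384),(207,320)]),('gauge',.01,[(535,190),(665,265),(572,440),(433,360)])]:
    P=f(cs,z);e=P-np.roll(P,-1,0);l=np.linalg.norm(e,axis=1)
    rc=cv2.minAreaRect(P[:,:2].astype(np.float32))
    d=(P[0]+P[1]-P[2]-P[3]);print(n,P.mean(0),'sides',l,'yaw',np.degrees(np.arctan2(d[1],d[0])))
P=f([(490,268),(625,348)],.062);print('bar',P, P.mean(0));d=P[0]-P[1];print(np.degrees(np.arctan2(-d[0],d[1])),np.linalg.norm(d))
print(f([(228,65),(735,285),(400,40)],.0))
E
python3 q.py
```

```text
A [0.6324 0.2013 0.04  ] sides [0.0562 0.0936 0.0533 0.0938] yaw -24.185808142001154
B [0.5667 0.1121 0.04  ] sides [0.0546 0.0915 0.0524 0.0899] yaw -18.279491075299855
tray [ 0.4822 -0.0418  0.0224] sides [0.1222 0.1451 0.1215 0.1445] yaw -31.397114915702225
gauge [ 0.4669 -0.3163  0.01  ] sides [0.1602 0.2112 0.1673 0.2133] yaw -29.497204071536462
bar [[ 0.5075 -0.2473  0.062 ]
 [ 0.4275 -0.3853  0.062 ]] [ 0.4675 -0.3163  0.062 ]
-30.10402323074462 0.1595247848028594
[[ 0.7357  0.0385  0.    ]
 [ 0.5002 -0.5151  0.    ]
 [ 0.7673 -0.1507  0.    ]]
```

```bash
python3 -m pendant '{"dp":[[0.0406,-0.0148,0],[0.0406,-0.0148,0],[0.0406,-0.0148,0],[0.0406,-0.0148,0],[0.0406,-0.0148,0],[0.0406,-0.0148,0],[0.0406,-0.0148,0],[0.0406,-0.0148,0],[0,0,0],[0,0,0],[0,0,0],[0,0,0],[0,0,0],[0,0,0],[0,0,0]],"twist":[0,0,0,0,0,0,0,0,0.143,0.143,0.143,0.143,0.143,0.143,0]}' -1
python3 - <<'E'
from h import *
s=r.get_state();save('wrist','w1.png');print(s['position'],Ro.from_quat(s['tcp_rot']).as_euler('xyz',degrees=True),r.camera_info('wrist'))
for n in ['bridge','gauge','lane_left','lane_right']:
    print(n,[(np.round(d['centre'],4),round(d['p'],2)) for d in r.search_frame('wrist',n)][:3])
E
```

```text
time: 2.2
position: [0.4492, -0.3, 0.2055]
tcp_rot: [0.966, -0.259, 0.0, -0.0]
force: [-0.7, 0.8, -0.0]
width: 1.002
grasp_force: 0.0
[ 0.44917653 -0.30001608  0.20545665] [-1.79998984e+02 -1.09456490e-03 -3.00012234e+01] {'fx': 309.70691628693146, 'fy': 309.70691628693146, 'cx': 319.8606959585014, 'cy': 196.76959200868276, 'T_tool_cam': array([[ 7.02049310e-04, -9.70600691e-01, -2.40694426e-01,
         7.02704955e-02],
       [ 9.99999209e-01,  9.32489706e-04, -8.43502696e-04,
         1.58669696e-04],
       [ 1.04314937e-03, -2.40693644e-01,  9.70600578e-01,
        -1.80068614e-01],
       [ 0.00000000e+00,  0.00000000e+00,  0.00000000e+00,
         1.00000000e+00]])}
bridge [(array([ 0.4664, -0.3216,  0.0624]), 0.9), (array([0.6287, 0.1863, 0.0404]), 0.36)]
gauge []
lane_left [(array([ 0.4705, -0.3169,  0.0079]), 0.67), (array([0.6307, 0.1856, 0.0369]), 0.62)]
lane_right [(array([ 0.4757, -0.3191,  0.008 ]), 0.91)]
```

View pics/w1.png

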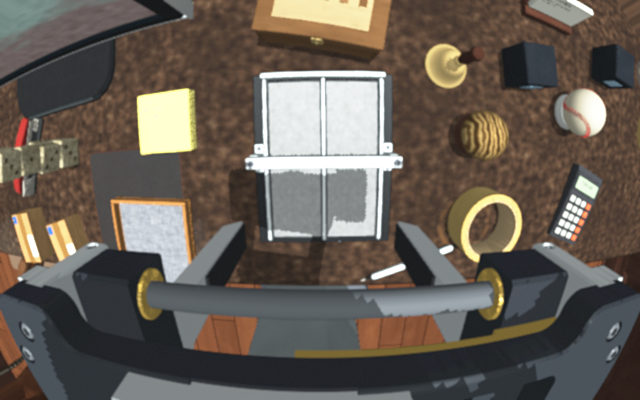

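The wrist picture shows the gauge aligned with the tool: bar from (248,163) to (402,161), front corners (259,241) and (389,239), far corners (259,73) and (389,72), centre rib at column 323.

```bash
python3 - <<'E'
from h import *
np.set_printoptions(precision=4,suppress=True)
s=r.get_state()
b=[wray(p,.062,s) for p in [(248,163),(402,161)]];print('bar',b[0],b[1],(b[0]+b[1])/2,np.linalg.norm(b[0]-b[1]))
d=b[0]-b[1];print('yaw',np.degrees(np.arctan2(-d[0],d[1])))
c=[wray(p,.016,s) for p in [(323,82),(323,152),(322,236)]];print('rib',c);d=c[0]-c[2];print(np.degrees(np.arctan2(d[1],d[0])))
e=[wray(p,.026,s) for p in [(259,73),(389,72)]];print('stop',e,(e[0]+e[1])/2)
g=[wray(p,.006,s) for p in [(262,241),(389,239)]];print('front',g,(g[0]+g[1])/2)
E
```

```text
bar [ 0.5111 -0.2465  0.062 ] [ 0.4313 -0.3913  0.062 ] [ 0.4712 -0.3189  0.062 ] 0.16530654226395777
yaw -28.836614198412956
rib [array([ 0.5497, -0.3613,  0.016 ]), array([ 0.4767, -0.3198,  0.016 ]), array([ 0.3845, -0.2661,  0.016 ])]
-29.95867871892827
stop [array([ 0.5962, -0.3024,  0.026 ]), array([ 0.523 , -0.4344,  0.026 ])] [ 0.5596 -0.3684  0.026 ]
front [array([ 0.4139, -0.1908,  0.006 ]), array([ 0.3322, -0.3396,  0.006 ])] [ 0.3731 -0.2652  0.006 ]
```

```bash
python3 -m pendant '{"dp":[[-0.0122,-0.0413,0],[-0.0122,-0.0413,0],[-0.0122,-0.0413,0],[-0.0122,-0.0413,0],[-0.0122,-0.0413,0],[-0.0122,-0.0413,0],[-0.0122,-0.0413,0],[-0.0122,-0.0413,0],[-0.0122,-0.0413,0],[-0.0122,-0.0413,0],[0,0,0],[0,0,0],[0,0,0]],"twist":[0,0,0,0,0,0,0,0,0,0,-0.087,-0.087,0]}' -1
python3 - <<'E'
from h import *
s=r.get_state();save('wrist','w2.png');print(s['position'],Ro.from_quat(s['tcp_rot']).as_euler('xyz',degrees=True))
for n in ['packet_1_mid','parcel_tray','dice_column']:
    print(n,[(np.round(d['centre'],4),round(d['p'],2)) for d in r.search_frame('wrist',n)][:3])
E
```

```text
time: 3.75
position: [0.549, 0.1192, 0.2053]
tcp_rot: [0.985, -0.171, -0.0, 0.0]
force: [-0.1, -1.0, -0.1]
width: 1.0
grasp_force: 0.0
[0.54897184 0.11922243 0.20532309] [ 1.79993511e+02  1.01013513e-02 -1.96879202e+01]
packet_1_mid [(array([0.5699, 0.1113, 0.0372]), 0.79)]
parcel_tray [(array([ 0.487 , -0.0459,  0.0092]), 0.64), (array([ 0.4692, -0.3003,  0.007 ]), 0.47)]
dice_column [(array([0.6767, 0.028 , 0.1289]), 0.87), (array([0.5698, 0.1115, 0.0391]), 0.48)]
```

View pics/w2.png

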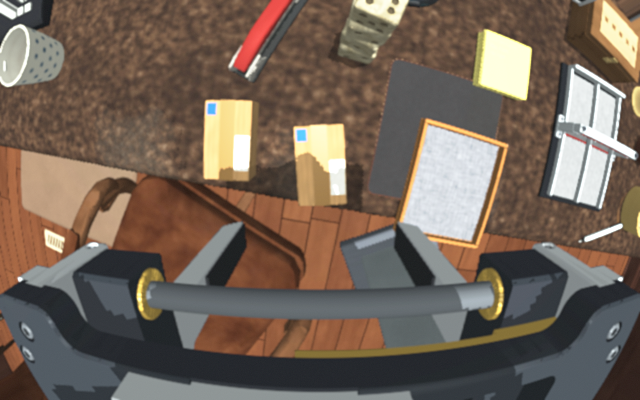

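Packet B's top spans (294,126)–(347,204), packet A's (205,101)–(254,180); the tray rim corners are (428,120), (507,146), (477,247) and (398,228).

```bash
python3 - <<'E'
from h import *
np.set_printoptions(precision=4,suppress=True)
s=r.get_state()
for n,z,cs in [('A',.04,[(205,101),(254,99),(252,180),(205,181)]),('B',.04,[(294,126),(344,123),(347,204),(300,206)]),('tray',.0224,[(428,120),(507,146),(477,247),(398,228)])]:
    P=np.array([wray(c,z,s) for c in cs]);l=np.linalg.norm(P-np.roll(P,-1,0),axis=1);d=P[0]+P[1]-P[2]-P[3]
    print(n,P.mean(0),l,np.degrees(np.arctan2(d[1],d[0])))
E
```

```text
A [0.6329 0.2002 0.04  ] [0.0589 0.0927 0.0585 0.0945] -22.764639212900878
B [0.5682 0.11   0.04  ] [0.0555 0.0929 0.0546 0.0921] -16.745745560437427
tray [ 0.4831 -0.0433  0.0224] [0.1214 0.1451 0.1245 0.14  ] -32.28811740929876
```

```bash
python3 -m pendant '{"dp":[[0.0205,0.0014,0],[0,0,0.035],[0,0,0.035],[0,0,0.035],[0,0,0.035],[0,0,0.025],[0,0,0.015],[0,0,0.010],[0,0,0]],"twist":[0,-0.042,0,0,0,0,0,0,0]}' -1 && python3 -m pendant '{"dp":[[0,0,0],[0,0,0],[0,0,0],[0,0,0],[0,0,0],[0,0,0],[0,0,0],[0,0,0]],"twist":[0,0,0,0,0,0,0,0]}' 1 12
```

```text
time: 4.85
position: [0.5677, 0.1105, 0.015]
tcp_rot: [0.988, -0.152, -0.0, 0.0]
force: [-0.0, 0.5, 0.7]
width: 0.997
grasp_force: 0.0
time: 5.65
position: [0.568, 0.1107, 0.0158]
tcp_rot: [0.988, -0.152, 0.0, -0.0]
force: [-0.8, 1.3, 5.0]
width: 0.599
grasp_force: 12.0
```

```bash
python3 -m pendant '{"dp":[[0,0,-0.01],[0,0,-0.03],[0,0,-0.04],[0,0,-0.04],[-0.00195,0.039,0],[-0.00195,0.039,0],[-0.00195,0.039,0],[-0.00195,0.039,0],[-0.00195,0.039,0],[-0.00195,0.039,0],[-0.00195,0.039,0],[-0.00195,0.039,0],[-0.00195,0.039,0],[-0.00195,0.039,0],[0,0,0],[0,0,0],[0,0,0]],"twist":[0,0,0,0,0,0,0,0,0,0,0,0,0,0,0.107,0.106,0]}'
python3 - <<'E'
from h import *
s=r.get_state();save('wrist','w3.png');print(s['position'],Ro.from_quat(s['tcp_rot']).as_euler('xyz',degrees=True),s['force'])
E
```

```text
time: 7.35
position: [0.4316, -0.2557, 0.1356]
tcp_rot: [0.966, -0.257, -0.0, -0.0]
force: [-0.2, 0.4, -2.8]
width: 0.595
grasp_force: 12.0
[ 0.43161044 -0.25568091  0.13557591] [ 1.79994222e+02  3.13728497e-02 -2.98254159e+01] [-0.18963546  0.44442991 -2.77485305]
```

View pics/w3.png

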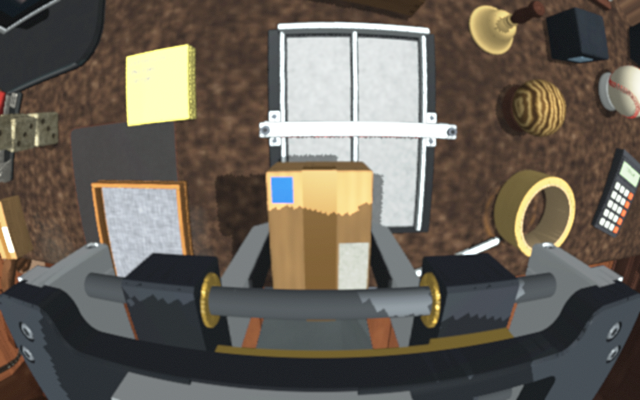

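The packet is held straight. The centre rib runs along column 355 (rows 35–118), the left rib along about 282, and the bar from (262,130) to (455,131). I'll recheck the lane against these.

```bash
python3 - <<'E'
from h import *
np.set_printoptions(precision=4,suppress=True)
s=r.get_state();y=np.radians(-29.8);ex=np.array([np.cos(y),np.sin(y)]);ey=np.array([-ex[1],ex[0]]);o=np.array([.472,-.3187])
for n,p,z in [('rib',(355,38),.016),('rib',(354,115),.016),('Lrib',(285,38),.016),('Lrib',(278,115),.016),('Rrib',(424,38),.016),('Rrib',(430,115),.016),('barL',(262,130),.062),('barR',(455,131),.062)]:
    w=wray(p,z,s)[:2]-o;print(n,w@ex,w@ey)
w=s['position'][:2]-o;print('tcp',w@ex,w@ey)
E
```

```text
rib 0.08754998378930248 0.001793258267070871
rib 0.010687786312431476 0.0025435190980048874
Lrib 0.08724577792708 0.0693016971757038
Lrib 0.010512815793391627 0.07560910988780263
Rrib 0.09336870212934126 -0.06820745106421237
Rrib 0.014184745890567183 -0.07449839160149901
barL -0.0025984668525461723 0.08280587534485433
barR 0.0003703678038745696 -0.08192614669490457
tcp -0.06628777278265297 0.03487280339037947
```

```bash
python3 -m pendant '{"dp":[[0,-0.001,0.03],[0,0,0.03],[0,0,0.03],[0,0,0.014],[0,0,0.006],[0,0,0.002],[0,0,0.001],[0,0,0.001],[0,0,0]],"twist":[0,0,0,0,0,0,0,0,0]}'
```

```text
time: 8.3
position: [0.4328, -0.2548, 0.022]
tcp_rot: [0.967, -0.256, 0.0, 0.0]
force: [-0.2, -0.1, -2.0]
width: 0.597
grasp_force: 12.0
```

```bash
python3 -m pendant '{"dp":[[0,0,0],[0,0,0],[0,0,0],[0,0,-0.02],[0,0,-0.04],[-0.035,0,0],[-0.037,0,0],[0,0,0],[0,0,0],[0,0,0]],"twist":[0,0,0,0,0,0,0,0,0,0]}' -0.5 && python3 -m pendant '{"dp":[[0,0,0],[0,0,0],[0,0,0],[0,0,0],[0,0,0],[0,0,0],[0,0,0.03],[0,0,0.02],[0,0,0.006],[0,0,0]],"twist":[0,0,0,0,0,0,0,0,0,0]}' 1 12
```

```text
time: 9.3
position: [0.3708, -0.2196, 0.0818]
tcp_rot: [0.967, -0.256, 0.001, 0.0]
force: [0.2, 0.3, -0.0]
width: 0.752
grasp_force: 0.0
time: 10.3
position: [0.3698, -0.2188, 0.0252]
tcp_rot: [0.967, -0.256, -0.001, -0.0]
force: [0.4, 0.1, 0.5]
width: 0.004
grasp_force: 0.0
```

```bash
python3 -m pendant '{"dp":[[0.005,0,0],[0.005,0,0],[0.004,0,0],[0.003,0,0],[0.003,0,0],[0.003,0,0],[0.003,0,0]],"twist":[0,0,0,0,0,0,0]}' && python3 -m pendant '{"dp":[[0.001,0,0],[0.001,0,0],[0.001,0,0]],"twist":[0,0,0]}' && python3 -m pendant '{"dp":[[0.001,0,0],[0.001,0,0]],"twist":[0,0]}'
```

```text
time: 11.0
position: [0.3926, -0.2319, 0.0255]
tcp_rot: [0.967, -0.256, -0.0, -0.0]
force: [-4.2, 2.6, 4.9]
width: 0.002
grasp_force: 2.5
time: 11.3
position: [0.3952, -0.2333, 0.0254]
tcp_rot: [0.967, -0.256, -0.0, -0.0]
force: [-2.5, 1.7, 0.7]
width: 0.01
grasp_force: 1.4
time: 11.5
position: [0.397, -0.2344, 0.0254]
tcp_rot: [0.967, -0.256, 0.0, 0.0]
force: [-2.8, 0.4, 0.7]
width: 0.006
grasp_force: 1.1
```

```bash
python3 -m pendant '{"dp":[[0.001,0,0],[0,0,0]],"twist":[0,0]}'
```

```text
time: 11.7
position: [0.398, -0.235, 0.0254]
tcp_rot: [0.967, -0.256, 0.0, 0.0]
force: [0.1, -0.6, -1.1]
width: 0.006
grasp_force: 0.2
```

```bash
python3 -m pendant '{"dp":[[0.001,0,0],[0.001,0,0]],"twist":[0,0]}'
```

```text
time: 11.9
position: [0.3996, -0.2359, 0.0255]
tcp_rot: [0.967, -0.256, 0.0, 0.0]
force: [-1.8, 0.9, 0.5]
width: 0.007
grasp_force: 1.0
```

```bash
python3 -m pendant '{"dp":[[0.001,0,0],[0.001,0,0]],"twist":[0,0]}'
```

```text
time: 12.1
position: [0.4013, -0.2368, 0.0254]
tcp_rot: [0.967, -0.256, -0.0, -0.0]
force: [-2.4, 1.1, 1.7]
width: 0.007
grasp_force: 1.1
```

```bash
python3 -m pendant '{"dp":[[0.001,0,0],[0.001,0,0]],"twist":[0,0]}'
```

```text
time: 12.3
position: [0.4031, -0.2378, 0.0254]
tcp_rot: [0.967, -0.256, 0.0, 0.0]
force: [-1.2, 0.6, 1.3]
width: 0.007
grasp_force: 1.1
```

```bash
python3 -m pendant '{"dp":[[0.001,0,0],[0.001,0,0],[0.001,0,0]],"twist":[0,0,0]}'
```

```text
time: 12.6
position: [0.4056, -0.2393, 0.0254]
tcp_rot: [0.967, -0.256, -0.0, -0.0]
force: [-2.8, 0.4, 0.1]
width: 0.003
grasp_force: 1.1
```

```bash
python3 -m pendant '{"dp":[[0.001,0,0],[0.001,0,0],[0.001,0,0]],"twist":[0,0,0]}'
```

```text
time: 12.9
position: [0.4083, -0.2408, 0.0254]
tcp_rot: [0.967, -0.256, -0.0, -0.0]
force: [-2.2, 1.6, 0.4]
width: 0.007
grasp_force: 1.1
```

```bash
python3 -m pendant '{"dp":[[0.001,0,0],[0.001,0,0],[0.001,0,0],[0.001,0,0]],"twist":[0,0,0,0]}'
```

```text
time: 13.3
position: [0.4117, -0.2428, 0.0254]
tcp_rot: [0.967, -0.256, -0.0, -0.0]
force: [-2.6, 1.1, 0.4]
width: 0.004
grasp_force: 1.1
```

```bash
python3 -m pendant '{"dp":[[0.002,0,0],[0.003,0,0],[0.003,0,0],[0.003,0,0],[0.003,0,0],[0.003,0,0],[0.003,0,0],[0.003,0,0],[0.003,0,0],[0.002,0,0]],"twist":[0,0,0,0,0,0,0,0,0,0]}' && python3 -m pendant '{"dp":[[0.003,0,0],[0.003,0,0],[0.003,0,0],[0.003,0,0],[0.003,0,0],[0.003,0,0],[0.003,0,0],[0.003,0,0],[0.003,0,0],[0.003,0,0],[0.002,0,0],[0.001,0,0],[0,0,0]],"twist":[0,0,0,0,0,0,0,0,0,0,0,0,0]}'
python3 - <<'E'
from h import *
s=r.get_state();w=s['position'][:2]-[.472,-.3187];y=np.radians(-29.8);print('x',w[0]*np.cos(y)+w[1]*np.sin(y))
save('wrist','w4.png')
E
```

```text
time: 14.3
position: [0.4362, -0.2568, 0.0254]
tcp_rot: [0.967, -0.256, -0.0, -0.0]
force: [-3.1, 2.2, 2.8]
width: 0.003
grasp_force: 1.9
time: 15.6
position: [0.4649, -0.2731, 0.0255]
tcp_rot: [0.967, -0.256, 0.0, 0.0]
force: [0.3, 0.3, -0.5]
width: 0.003
grasp_force: 0.3
x -0.02886466309151345
```

View pics/w4.png

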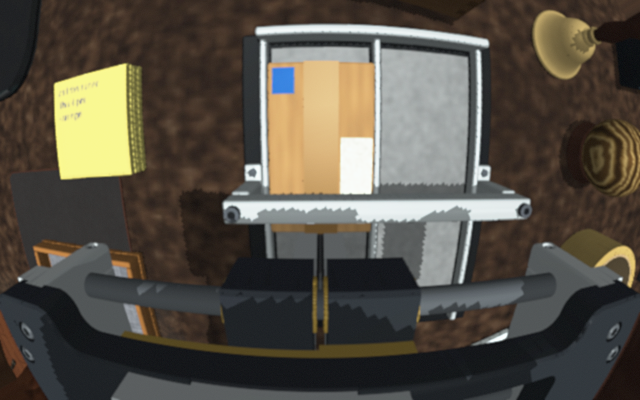

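The packet is under the bar, with its front top edge at row 62 (columns 268–373) and its rear end visible just in front of the bar. I'll check its x.

```bash
python3 - <<'E'
from h import *
s=r.get_state();y=np.radians(-29.8);ex=np.array([np.cos(y),np.sin(y)]);o=np.array([.472,-.3187])
for p,z in [((268,63),.0444),((373,63),.0444),((230,212),.062-.003)]: print((wray(p,z,s)[:2]-o)@ex)
E
```

```text
0.07276741372455862
0.0729325486229653
-0.0030836267309689554
```

```bash
python3 -m pendant '{"dp":[[0.002,0,0],[0.002,0,0],[0.001,0,0],[0,0,0],[-0.01,0,0],[-0.02,0,0],[0,0,-0.03],[0,0,-0.05],[0,0,-0.05],[0,0,-0.05],[0,0,0]],"twist":[0,0,0,0,0,0,0,0,0,0,0]}' && python3 -m pendant '{"dp":[[-0.0054,-0.0412,0],[-0.0054,-0.0412,0],[-0.0054,-0.0412,0],[-0.0054,-0.0412,0],[-0.0054,-0.0412,0],[-0.0054,-0.0412,0],[-0.0054,-0.0412,0],[-0.0054,-0.0412,0],[-0.0054,-0.0412,0],[-0.0054,-0.0412,0],[-0.0054,-0.0412,0],[-0.0054,-0.0412,0],[0,0,0],[0,0,0]],"twist":[0,0,0,0,0,0,0,0,0,0,0,0,-0.112,0]}' -1
python3 - <<'E'
from h import *
s=r.get_state();save('wrist','w5.png');print(s['position'],Ro.from_quat(s['tcp_rot']).as_euler('xyz',degrees=True))
print([(np.round(d['centre'],4),round(d['p'],2)) for d in r.search_frame('wrist','packet_1_mid')][:3])
E
```

```text
time: 16.75
position: [0.4445, -0.2616, 0.212]
tcp_rot: [0.967, -0.256, 0.005, 0.002]
force: [0.7, -0.1, -1.1]
width: 0.005
grasp_force: 0.0
time: 18.15
position: [0.6311, 0.2018, 0.2042]
tcp_rot: [0.98, -0.2, -0.001, 0.0]
force: [0.4, -0.9, 0.6]
width: 1.0
grasp_force: 0.0
[0.631112   0.20178225 0.20420339] [ 1.79958444e+02  5.00093169e-02 -2.30750737e+01]
[(array([ 0.5288, -0.2963,  0.045 ]), 0.71)]
```

View pics/w5.png

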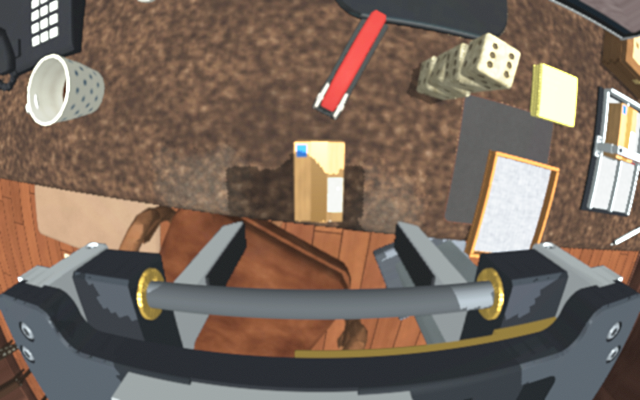

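Packet A's top spans (293,142)–(345,221), centred and square between the fingers, so I descend and grip.

```bash
python3 -m pendant '{"dp":[[0.002,0,0.03],[0,0,0.035],[0,0,0.035],[0,0,0.035],[0,0,0.030],[0,0,0.016],[0,0,0.008],[0,0,0]],"twist":[0,0,0,0,0,0,0,0]}' -1 && python3 -m pendant '{"dp":[[0,0,0],[0,0,0],[0,0,0],[0,0,0],[0,0,0],[0,0,0],[0,0,0],[0,0,0]],"twist":[0,0,0,0,0,0,0,0]}' 1 12
```

```text
time: 19.05
position: [0.6334, 0.1999, 0.0165]
tcp_rot: [0.979, -0.202, -0.0, 0.0]
force: [0.5, 0.0, 0.3]
width: 1.001
grasp_force: 0.0
time: 19.85
position: [0.6336, 0.2004, 0.0168]
tcp_rot: [0.979, -0.202, 0.0, -0.0]
force: [0.8, 2.9, 4.3]
width: 0.597
grasp_force: 12.0
```

```bash
python3 -m pendant '{"dp":[[0,0,-0.01],[0,0,-0.03],[0,0,-0.04],[0,0,-0.04],[-0.001,0.0405,0],[-0.001,0.0405,0],[-0.001,0.0405,0],[-0.001,0.0405,0],[-0.001,0.0405,0],[-0.001,0.0405,0],[-0.001,0.0405,0],[-0.001,0.0405,0],[-0.001,0.0405,0],[-0.001,0.0405,0],[-0.001,0.0405,0],[-0.001,0.0405,0],[-0.001,0.0405,0],[-0.001,0.0405,0],[0,0,0],[0,0,0]],"twist":[0,0,0,0,0,0,0,0,0,0,0,0,0,0,0,0,0,0,0.113,0]}'
python3 - <<'E'
from h import *
s=r.get_state();save('wrist','w6.png');y=np.radians(-29.8);ex=np.array([np.cos(y),np.sin(y)]);o=np.array([.472,-.3187]);w=s['position'][:2]-o
print(s['position'],Ro.from_quat(s['tcp_rot']).as_euler('xyz',degrees=True)[2],w@ex,w@[-ex[1],ex[0]])
E
```

```text
time: 21.85
position: [0.3956, -0.3157, 0.1364]
tcp_rot: [0.966, -0.259, -0.0, -0.0]
force: [1.1, 0.1, -2.3]
width: 0.593
grasp_force: 12.0
[ 0.39561048 -0.31569216  0.13641257] -29.978800315928243 -0.06778300247444018 -0.03535350144665211
```

View pics/w6.png

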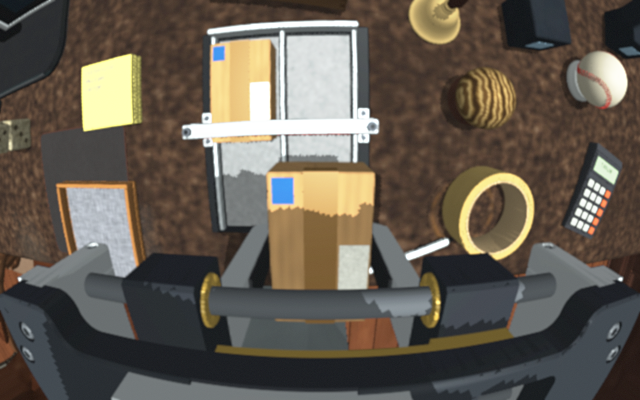

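The second packet is held straight in front of the right lane. The first one lies under the bar at (242,90). Lowering now.

```bash
python3 -m pendant '{"dp":[[0,-0.0013,0.03],[0,0,0.03],[0,0,0.03],[0,0,0.014],[0,0,0.006],[0,0,0.002],[0,0,0.001],[0,0,0.001],[0,0,0]],"twist":[0,0,0,0,0,0,0,0,0]}'
```

```text
time: 22.8
position: [0.3974, -0.3141, 0.023]
tcp_rot: [0.967, -0.257, 0.0, 0.0]
force: [-0.4, 1.2, -3.5]
width: 0.595
grasp_force: 12.0
```

```bash
python3 -m pendant '{"dp":[[0,0,0.001],[0,0,0.0005],[0,0,0]],"twist":[0,0,0]}'
```

```text
time: 23.1
position: [0.3976, -0.3143, 0.0225]
tcp_rot: [0.966, -0.257, 0.001, 0.0]
force: [-4.4, 4.7, 14.1]
width: 0.597
grasp_force: 12.0
```

Down on the floor. Release, go behind, close, lower.

```bash
python3 -m pendant '{"dp":[[0,0,0],[0,0,0],[0,0,0],[0,0,-0.02],[0,0,-0.04],[-0.035,0,0],[-0.035,0,0],[0,0,0],[0,0,0]],"twist":[0,0,0,0,0,0,0,0,0]}' -0.5 && python3 -m pendant '{"dp":[[0,0,0],[0,0,0],[0,0,0],[0,0,0],[0,0,0],[0,0,0],[0,0,0.03],[0,0,0.02],[0,0,0.006],[0,0,0]],"twist":[0,0,0,0,0,0,0,0,0,0]}' 1 12 && python3 -m pendant '{"dp":[[0.005,0,0],[0.005,0,0],[0.004,0,0],[0.003,0,0],[0.003,0,0],[0.002,0,0],[0.001,0,0]],"twist":[0,0,0,0,0,0,0]}'
```

```text
time: 24.0
position: [0.3365, -0.2795, 0.0814]
tcp_rot: [0.966, -0.257, 0.001, 0.0]
force: [-0.1, 0.3, 0.8]
width: 0.75
grasp_force: 0.0
time: 25.0
position: [0.3362, -0.2791, 0.0246]
tcp_rot: [0.966, -0.257, -0.001, -0.0]
force: [-0.2, -0.4, 0.6]
width: 0.006
grasp_force: 0.0
time: 25.7
position: [0.3562, -0.2906, 0.0251]
tcp_rot: [0.967, -0.257, -0.0, -0.0]
force: [-5.7, 2.9, 6.0]
width: 0.002
grasp_force: 3.3
```

```bash
python3 -m pendant '{"dp":[[0.001,0,0],[0.001,0,0],[0.001,0,0],[0.001,0,0]],"twist":[0,0,0,0]}'
```

```text
time: 26.1
position: [0.3596, -0.2925, 0.0251]
tcp_rot: [0.967, -0.257, -0.0, -0.0]
force: [-4.8, 2.5, 5.4]
width: 0.007
grasp_force: 2.9
```

```bash
python3 -m pendant '{"dp":[[0.0005,0,0],[0.0005,0,0]],"twist":[0,0]}'
```

```text
time: 26.3
position: [0.3605, -0.293, 0.0251]
tcp_rot: [0.967, -0.257, -0.0, -0.0]
force: [-4.8, 2.7, 5.3]
width: 0.004
grasp_force: 3.0
```

```bash
python3 -m pendant '{"dp":[[0.0005,0,0],[0.0005,0,0]],"twist":[0,0]}'
```

```text
time: 26.5
position: [0.3607, -0.2931, 0.0251]
tcp_rot: [0.967, -0.257, -0.001, -0.001]
force: [-13.8, 6.8, 13.5]
width: 0.003
grasp_force: 7.7
```

```bash
python3 -m pendant '{"dp":[[-0.0003,0,0],[0,0,0]],"twist":[0,0]}'
python3 - <<'E'
from h import *
save('wrist','w7.png')
s=r.get_state();y=np.radians(-29.8);ex=np.array([np.cos(y),np.sin(y)]);o=np.array([.472,-.3187]);print((s['position'][:2]-o)@ex)
E
```

```text
time: 26.7
position: [0.3606, -0.2931, 0.0251]
tcp_rot: [0.967, -0.257, -0.001, -0.0]
force: [-8.8, 4.3, 8.8]
width: 0.001
grasp_force: 5.0
-0.1093556953171571
```

View pics/w7.png

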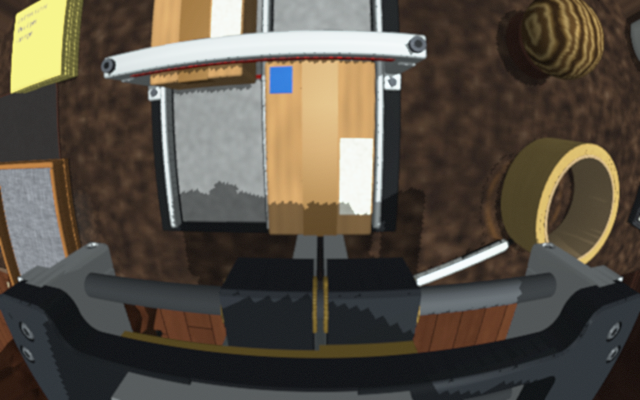

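The packet is stopped square against the bar (front at row 65, columns 267–375). Back off, rise, regrip it from above.

```bash
python3 -m pendant '{"dp":[[-0.005,0,0],[-0.01,0,0],[0,0,-0.03],[0,0,-0.03],[0,0,0],[0.032,0,0],[0.032,0,0],[0,0,0],[0,0,0]],"twist":[0,0,0,0,0,0,0,0,0]}' -0.5 && python3 -m pendant '{"dp":[[0,0,0],[0,0,0],[0,0,0.03],[0,0,0.02],[0,0,0.008],[0,0,0.004],[0,0,0]],"twist":[0,0,0,0,0,0,0]}'

```

```text
time: 27.65
position: [0.4033, -0.3174, 0.084]
tcp_rot: [0.967, -0.257, -0.001, -0.0]
force: [-0.1, -0.3, -0.3]
width: 0.73
grasp_force: 0.0
time: 28.35
position: [0.4039, -0.3179, 0.0233]
tcp_rot: [0.966, -0.257, 0.0, 0.0]
force: [0.2, -0.1, 0.3]
width: 0.75
grasp_force: 0.0
```

```bash
python3 -m pendant '{"dp":[[0,0,0],[0,0,0],[0,0,0],[0,0,0],[0,0,0],[0,0,0],[0,0,0],[0,0,0]],"twist":[0,0,0,0,0,0,0,0]}' 1 15 && python3 -m pendant '{"dp":[[-0.004,0,0],[-0.008,0,-0.001],[-0.008,0,-0.004],[0,0,-0.03],[0,0,-0.04],[0,0,-0.04],[0,0,0]],"twist":[0,0,0,0,0,0,0]}'
```

```text
time: 29.15
position: [0.4041, -0.3181, 0.0237]
tcp_rot: [0.967, -0.257, 0.0, 0.0]
force: [-1.2, -0.2, 6.9]
width: 0.595
grasp_force: 15.0
time: 29.85
position: [0.3874, -0.3089, 0.1427]
tcp_rot: [0.966, -0.257, 0.003, 0.002]
force: [-0.3, 0.1, -3.6]
width: 0.591
grasp_force: 15.0
```

```bash
python3 -m pendant '{"dp":[[-0.007,-0.0349,0],[-0.007,-0.0349,0],[-0.007,-0.0349,0],[-0.007,-0.0349,0],[-0.007,-0.0349,0],[-0.007,-0.0349,0],[-0.007,-0.0349,0],[-0.007,-0.0349,0],[0,0,0],[0,0,0]],"twist":[0,0,0,0,0,0,0,0,0.035,0]}' && python3 -m pendant '{"dp":[[0,0,0.03],[0,0,0.03],[0,0,0.03],[0,0,0.016],[0,0,0.006],[0,0,0.002],[0,0,0.001],[0,0,0]],"twist":[0,0,0,0,0,0,0,0]}'
```

```text
time: 30.85
position: [0.4754, -0.0369, 0.1368]
tcp_rot: [0.962, -0.273, -0.001, 0.0]
force: [0.5, 0.3, -3.1]
width: 0.592
grasp_force: 15.0
time: 31.65
position: [0.4755, -0.0387, 0.0239]
tcp_rot: [0.962, -0.274, -0.001, 0.001]
force: [-9.9, -3.7, 11.1]
width: 0.59
grasp_force: 15.0
```

```bash
python3 -m pendant '{"dp":[[0,0,-0.001],[0,0,0],[0,0,0],[0,0,0],[0,0,-0.02],[0,0,-0.05],[0,0,-0.05],[0,0,-0.05],[-0.04,0,0],[-0.04,0,0],[0,0,0],[0,0,0]],"twist":[0,0,0,0,0,0,0,0,0,0,0,0]}' -0.5
python3 - <<'E'
from h import *
np.set_printoptions(precision=4,suppress=True)
y=np.radians(-29.8);ex=np.array([np.cos(y),np.sin(y)]);o=np.array([.472,-.3187])
for c in ['wrist','top','side']:
    r.camera(c)
    for n in ['packet_1_mid','parcel_tray','dice_column','bell']:
        for d in r.search_frame(c,n)[:3]:
            p=np.array(d['centre']);w=p[:2]-o;print(c,n,p,round(d['p'],2),'gauge xy',w@ex,w@[-ex[1],ex[0]])
im=r.camera('wrist');np.save('w8.npy',im)
s=r.get_state();print(s['position'])
# packet mask by colour, top height in the tray
h=cv2.cvtColor(im,cv2.COLOR_RGB2HSV);m=cv2.inRange(h,(10,70,90),(25,200,255))
n,_,st,ce=cv2.connectedComponentsWithStats(m)
for i in range(1,n):
    if st[i,4]>800: print(st[i],ce[i],wray(ce[i],.047,s))
E
```

```text
time: 32.85
position: [0.4085, 0.0045, 0.1944]
tcp_rot: [0.962, -0.273, 0.001, -0.0]
force: [-0.1, 0.4, -0.6]
width: 0.75
grasp_force: 0.0
wrist packet_1_mid [ 0.4815 -0.2797  0.0349] 0.8 gauge xy -0.01113821267306982 0.03856410531114997
wrist parcel_tray [ 0.4861 -0.0425  0.0106] 0.65 gauge xy -0.1250287151433089 0.24668415107098657
wrist dice_column [0.6701 0.0241 0.0373] 0.82 gauge xy 0.0015416624721387993 0.39592053909442737
wrist dice_column [ 0.4368 -0.2838  0.0064] 0.26 gauge xy -0.047889735198447914 0.012791530894405663
top packet_1_mid [ 0.5216 -0.3047  0.0439] 0.85 gauge xy 0.03608353103271308 0.036798624814131695
top packet_1_mid [ 0.4522 -0.3197  0.0094] 0.31 gauge xy -0.01668478201567721 -0.010707849881714518
top parcel_tray [ 0.505  -0.0653  0.0086] 0.92 gauge xy -0.09729694176320784 0.23629190659759577
top dice_column [0.6804 0.0119 0.1288] 0.81 gauge xy 0.0165427289663749 0.3904526323619103
top dice_column [ 0.4493 -0.3196  0.0061] 0.23 gauge xy -0.019250999226549867 -0.012062297823357552
top bell [ 0.492  -0.5104  0.0203] 0.59 gauge xy 0.11262521739636094 -0.15641115819027243
side parcel_tray [ 0.4774 -0.0202  0.0134] 0.69 gauge xy -0.14366079391853304 0.2617116472201739
side dice_column [0.6794 0.036  0.0945] 0.76 gauge xy 0.0036978910522419196 0.41086880582707386
[0.4084 0.0044 0.194 ]
[     0      0    640    325 108842] [306.3929 144.8695] [ 0.4547 -0.0073  0.047 ]
[608  75  25  49 909] [620.3696  99.2156] [ 0.2876 -0.4654  0.047 ]
[ 224  317  310   41 6073] [333.9162 338.722 ] [0.2232 0.097  0.047 ]
```

```bash
python3 - <<'E'
from h import *
np.set_printoptions(precision=4,suppress=True)
y=np.radians(-29.8);ex=np.array([np.cos(y),np.sin(y)]);o=np.array([.472,-.3187])
S=dict(position=np.array([.3956,-.3157,.1364]),tcp_rot=np.array([.966,-.259,0,0])/np.hypot(.966,.259))
for p in [(211,40),(273,40)]:print('front',(wray(p,.0444,S)[:2]-o)@ex)
def blue(im):
    h=cv2.cvtColor(im,cv2.COLOR_RGB2HSV);n,_,st,ce=cv2.connectedComponentsWithStats(cv2.inRange(h,(100,150,130),(120,255,255)))
    return [(st[i],ce[i]) for i in range(1,n) if st[i,4]>20]
a=cv2.imread('pics/w5.png')[:,:,::-1].copy()
S5=dict(position=np.array([.6311,.2018,.2042]),tcp_rot=np.array([.98,-.2,0,0])/np.hypot(.98,.2))
for st,c in blue(a): print('w5',st,(Ro.from_euler('z',23.1,degrees=True).apply(wray(c,.0408,S5)-[.6334,.2001,0]))[:2])
s=r.get_state()
for st,c in blue(np.load('w8.npy')): print('w8',st,(Ro.from_euler('z',31.8,degrees=True).apply(wray(c,.0482,s)-[.4829,-.0427,0]))[:2])
E
```

```text
front 0.08217657071583163
front 0.07697835864541525
w5 [298 150   7   6  38] [0.0327 0.0221]
```

```bash
python3 - <<'E'
from h import *
np.set_printoptions(precision=4,suppress=True)
im=np.load('w8.npy');s=r.get_state();h=cv2.cvtColor(im,cv2.COLOR_RGB2HSV)
n,_,st,ce=cv2.connectedComponentsWithStats(cv2.inRange(h,(95,90,40),(130,255,255)))
for i in range(1,n):
    if st[i,4]>20: print('w8',st[i],(Ro.from_euler('z',31.8,degrees=True).apply(wray(ce[i],.0482,s)-[.4829,-.0427,0]))[:2])
# tray orange rim / packet orange vs grey lining, in tray coordinates on the packet's top plane
T=np.array(r.camera_info('wrist')['T_tool_cam']);c=r.camera_info('wrist')
R=Ro.from_quat(s['tcp_rot']).as_matrix()
def px(P):
    q=T[:3,:3].T@(R.T@(P-s['position'])-T[:3,3]);th=np.arctan2(np.hypot(q[0],q[1]),q[2]);k=c['fx']*th/np.hypot(q[0],q[1]);return int(c['cx']+k*q[0]),int(c['cy']+k*q[1])
tr=Ro.from_euler('z',-31.8,degrees=True)
for x in np.arange(.07,-.075,-.01):
    print('%.2f'%x,' '.join('%3d/%3d'%tuple(h[v,u,[1,2]]) for u,v in [px(tr.apply([x,yy,.0482])+[.4829,-.0427,0]) for yy in np.arange(.06,-.061,-.01)]))
E
```

```text
w8 [298  69   9  11  99] [0.0326 0.0197]
0.07   3/ 93   5/ 94   5/ 93  14/ 91  11/ 92   8/ 93   8/ 90   8/ 92   3/ 90   8/ 90   9/ 89  91/109  77/ 86
0.06  61/122 148/129 106/140  81/158 143/127 137/125 136/126 141/123  82/158  65/166 107/141 124/236  82/ 87
0.05  84/134  12/235  11/232  11/242  11/233  10/232  12/229  12/231  12/236  11/240  12/227  29/192  83/ 95
0.04  63/125  13/228  11/231  13/232  17/255  76/255  33/255  52/255  84/255   7/224  11/235  18/198  81/ 97
0.03 104/162  10/238  12/225  13/237 158/255  71/255  32/255  53/255  81/254   3/227  11/234  10/203  72/124
0.02  69/119  11/240  11/230  13/230  73/255  71/255  30/255  52/255  84/254   5/222  10/236  11/207  62/115
0.01  81/132  12/235  10/240  13/234  77/255  77/255  30/255  52/255  83/254   3/239  10/240  18/189  66/119
0.00  78/134   9/242  11/237  12/238  87/254  74/255  31/255  17/255   0/255   1/229  12/233  21/181  71/122
-0.01  16/ 98  11/233  11/234  10/243  87/254  79/254  33/255   9/255   0/255   5/221  11/232   6/206  81/136
-0.02  71/129  13/235  11/239  14/236  80/254  80/254  36/255  14/255   0/255   3/231   9/239  15/186  58/123
-0.03 116/167   9/237  12/231  12/236  79/255  75/255  39/255  14/255   0/255   6/221  10/238  22/176  64/116
-0.04 131/142   4/237  11/237  13/234  82/254  80/254  47/255  67/255  66/255  11/231  10/238  19/200  89/103
-0.05 127/145   8/242  12/233  11/235  70/247  72/244  49/255  67/251  67/249  11/239  12/225   4/201  82/ 81
-0.06 142/171   2/232  11/232  11/237  10/238  17/150  10/236  10/239  11/232  10/239  15/225   8/203 145/149
-0.07 145/180 125/255 126/255 129/255 151/193 151/191 150/190 125/255 135/255 130/255 128/255 138/255 147/149
```

The stamp lies at (0.033, 0.020) in the tray frame, as against (0.033, 0.022) on the packet itself. The second packet is therefore centred and flat on the tray lining. The first packet's middle is at about x = 0.033 under the bar.

```bash
python3 -c "
from station import r
print(r.close_job())"
```

```text
the job is handed in; nothing more can be done
None
```

Job handed in: the packet that cleared lies under the bar in the left lane, with its middle measured at about x = +0.033; the one that was too high stopped at the bar (about 15 N peak wrist force) and now lies flat and centred in the parcel tray. The dice column and bell were not touched.

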